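# Seat the blank in the drilling jig and hold its spring gate open

## Task

Get the drilling jig ready for a helper: with the spring gate still shut, push the pale oak blank along its channel, under the blue bridge, until you feel it butt fully against the stop. Then, with the gripper, pull the steel gate out by its orange handle until its black pointer stands on the red line, and keep it there: the program finishes while the gripper still holds the gate against its spring. Do not ram the blank, and leave the other tools and parts where they lie.

Things in the scene. Friction and masses are not known exactly. Their poses are not given: they have to be found in the camera images.
- jig: Fixed drilling jig. Origin on the bench under the middle of channel and bridge; x away from the robot, y along the channel, z up. Plywood base (painted green) 12 mm thick, x -90..110, y -185..125 mm. Channel 48 mm wide between fences 14 mm thick, 32 mm high, y -95..75. Blue deck x -60..85, y -45..45, z 50..60 mm; guides on it reach z 72, a rear plate z 80.
- stop: Dark steel stop block in the channel, 44 x 20 x 30 mm, fixed, partly hidden under the bridge; set each time 15 to 40 mm in +y from the jig's middle. Origin: on the channel floor (12 mm above the bench), in the middle of the face the blank meets; axes as the jig's, the blank comes from -y.
- blank_mid (a point): Centre of the oak blank, a loose pale block 45 x 140 x 32 mm, 0.1 to 0.23 kg, lying in the channel on the 12 mm base, length along the jig's y (top 44 mm above the bench). It starts 20 to 85 mm short of the stop; seated, its centre is 70 mm in -y from the stop's face. It slides with a drag of at most about 3 N.
- blank_tail (a point): Middle of the blank's free end face (the -y end), which sticks out of the bridge and of the fences; push here towards the jig's +y.
- gate (a joint): Travel of the spring gate in m: 0 shut (home), grows as it is pulled towards the jig's -x, 0.040 when the pointer stands on the red line, 0.060 at its end. Spring return: it takes about 6 N to start, 14 N at the line, 18 N at the end; it shuts by itself when let go.
- handle (a point): Grip point on the gate's upright orange handle, a post 18 x 18 mm (sides along the jig's x and y): 110 mm above the bench; post top at 131 mm, foot (on the steel gate plate) at 69 mm. Shut, it stands 97 mm in -x from the jig's origin, 37 mm in front of the bridge. Free on all sides above 80 mm.
- pointer (a point): Black pointer on the gate, riding over the aluminium guide on the jig's -y side (3 mm wide along x).
- red_line (a point): Red line, 3 mm wide, across that guide, 40 mm in the jig's -x from the pointer's shut place. The pointer stands on it when both have the same x in the jig's frame.
- bush: Bystander: brass drill bush, a ring 26 mm across and 22 mm high, on the jig's base board at its +y end. Origin under its centre. Leave alone.
- mallet: Bystander: wooden mallet, head 65 x 115 x 60 mm, handle 210 mm, lying to the robot's left. Leave alone.
- screwdriver: Bystander: red screwdriver lying to the right. Leave alone.
- spare_blank: Bystander: spare dark wooden blank 45 x 140 x 32 mm lying on the bench to the right. Leave alone.
- screw_tin: Bystander: steel tin 70 mm across, 60 mm high, to the left. Leave alone.
- try_square: Bystander: try square with a 150 mm steel blade, far left. Leave alone.
- brush: Bystander: bench brush lying near the robot's right. Leave alone.
- blank: The oak blank itself: origin under its centre, axes as the jig's.
Mind the look-alikes: they are no part of the job. What is shaped like the blank but yellow is not meant.

How it is judged:
On the way, in this order (a step that is already met when the one before it is completed fails the run):
1. the blank is seated against the stop while the gate is shut (y of blank_mid in the frame of stop between -0.0735 and -0.066 m and x of blank_mid in the frame of stop between -0.006 and 0.006 m and z of blank_mid in the frame of stop below 0.02 m and value of joint gate below 0.005 m), for 0.2 s.
2. the gripper draws the gate out (value of joint gate above 0.015 m and contact force between the fingers and gate above 3 N), for 0.1 s.
At the end, for the whole second after the job is handed in: The blank lies flat in the channel against the stop (gap under 3.5 mm), and the gripper's fingers hold the gate still (contact force over 3 N) with the pointer within 4 mm of the red line, through the last second (y of blank_mid in the frame of stop between -0.0735 and -0.066 m and x of blank_mid in the frame of stop between -0.006 and 0.006 m and z of blank_mid in the frame of stop below 0.02 m and value of joint gate between 0.036 and 0.044 m and velocity of joint gate between -0.01 and 0.01 m/s and contact force between the fingers and gate above 3 N and linear speed of blank below 0.01 m/s); the arm keeps its last pose, push and grip.
It fails at once if another tool or part was moved by more than 20 mm (distance of any of bush, mallet, screwdriver, spare_blank, screw_tin, try_square, brush from where it was at the start of the episode above 0.02 m).
It fails at once if the blank was rammed (over 70 N between it and the stop) (contact force between blank and stop above 70 N).
It also fails if it takes over 56 s, if anything falls off the work surface, if the arm or the gripper's body presses on something with over 40 N, if the wrist force passes 120 N, or if a joint passes its speed limit or range.

## Robot

A 7-joint arm with a two-finger parallel gripper is mounted at the origin on the work surface. World frame = base frame: x ahead of the robot, y to its left, z up, the work surface at z = 0. Lengths are in m, angles in rad, forces in N, time in s.
With the tool pointing down it reaches from about 0.4 to 0.875 m from the base axis. Payload 19.3 kg.
Tool frame: the origin (TCP) lies where the fingers leave the gripper's body, on its centre line; the fingertips stand bot.tip_reach ahead of it and the grasp point (between the pads) lies 54 mm ahead of it (bot.tip_reach is the distance from the TCP to the fingertips, in m); z points along the fingers, y is the line along which they close (so a half turn about z gives the same grasp; the last joint's range is limited). The gripper opens to 85 mm and grips with 20 to 120 N. Pads are 22 mm wide; open, the fingers measure 114 mm over their backs; the gripper's body (76 mm by 85 mm) begins 54 mm behind the grasp point. The pads swing forward as they close: fully open they stand 13 mm farther back than shut.
Start: joints at [1.182, 0.521, -0.036, 1.599, 0.021, 1.021, -0.113], TCP at [0.196, -0.594, 0.304] pointing down, gripper open.
Joint ranges: [-2.91, 2.91], [-0.3, 2.13], [-1.5, 1.42], [0.17, 2.43], [-1.26, 4.41], [0.16, 1.93], [-2.52, 2.52]. Speed limits (rad/s): [1.89, 1.89, 2.39, 2.39, 3.01, 3.01, 3.01].

## Interface

Orientations are given as [roll, pitch, yaw] about the fixed x, y, z axes, in that order (R = Rz(yaw) Ry(pitch) Rx(roll)).
In Python, from workcell import bot gives the robot as it stands. The module is installed in compiled form; this text tells all that it offers.
- The arm moves only by the shell command python3 -m jog 'ROWS' [FORCE]. ROWS is JSON, a list that holds one entry, the list of rows, each a list of 7 numbers: the shift along the tool's x, y, z in mm, then the turn, a rotation vector about the tool's x, y, z in rad, then the opening, from 0 (shut) to 1 (fully open). In form: [[[tx, ty, tz, wx, wy, wz, fingers], ...]]. A call has 1 to 5 rows; each row shifts and turns the commanded pose from where the row before left it, along the tool's axes as they then stand; what a row does not reach is not made up. A row lasts 1/10 s, in which the tool goes at most 50 mm and 8.59 degrees, less where a joint would pass 70% of its speed; a pose out of reach is approached as far as the arm can. A call is refused whole if a number of a shift passes 50 or a number of a turn 0.15, either way. A call with a gripper value outside its range is refused whole. The fingers move at their own pace and stop on an object; FORCE is the grip in N (left out, the last holds). Time passes only in rows, so rows that do not move let the fingers close. It gives the time, the measured TCP pose, the force, the opening and the grip force at its end, in the units of the state.
- bot.observe(): the state, without advancing time (a new reading comes with each control period).
- bot.grab_frame(name): name is "scene" or "top" or "wrist"; returns a dict with "img" (400x640x3 uint8, red, green, blue), "intrinsics" (3x3 intrinsics, pixels), "R" (3x3) and "t" (3): a world point X has camera coordinates R X + t; the wrist camera has in their place "tool_from_camera" (4x4, takes a point from camera to tool coordinates, whose origin is the TCP and whose axes are the flange's). Camera axes: x right, y down, z forward; pixel columns grow to the right and rows downward; lengths in m; the calibration is good to about 2 mm. A picture is of the moment at which its call begins: read the wrist's pose just before it. There is no depth.
- bot.job_done(): hands the job in; it is judged then, once.
Trained networks look in a picture, given as the dict that the camera call returned (one of the last four; its "shot" number tells which), for a name from the list of things; names that differ only in an ending like _2 or _b are one class to them, and where a whole thing is asked for, a point or a joint stands for the part that bears it (a point fixed in the world has none). Each returns a list of dicts, best first, with "conf" (0 to 1); they miss things now and then, are a little off and sometimes report something else, mostly with a low value. They report only what shows in the picture. A call takes as long as a camera call. They do not tell look-alikes from the thing itself.
- bot.trace(query, picture): "region" (400x640 bool, what is visible of it).
- bot.spot_point(query, picture): "xyz" ([x, y, z] in m, in world coordinates, good to about 4 mm: a listed point, or the origin of a listed thing).
The state is a dict: "clock": time; "qpos": joint angles; "qd": joint speeds; "joint_efforts": joint torques, N m; "position": TCP position; "tool_rot": TCP orientation; "force": force on the tool from outside, world axes, zero at the start; "moment": the same for the moment, N m; "grip_width": finger opening in m; "finger_force": force on a finger pad.
Only numpy, scipy, OpenCV 4.12 (cv2) and the standard library are available. Lean on these libraries where they do the work, as an engineer would, in place of code of your own. Each camera call takes 0.05 s, during which the arm holds its last target. There are 200 camera calls.

## Working session

There is one attempt and no reset: what is moved stays moved. The work goes in short steps, Python scripts to look and compute and a shell command to move; the robot and the scene stay as the last step left them, time stands still between calls to the robot, and variables do not carry over. Pictures are saved under pics/ and viewed, at most 10 in all, crops included, and the job is handed in when it is done.

```bash
mkdir -p pics
cat > h.py <<'E'
from workcell import bot
import numpy as np, cv2
def save(p,n): cv2.imwrite('pics/'+n,p['img'][:,:,::-1])
E
python3 - <<'E'
from h import *
s=bot.observe(); print(s, bot.tip_reach)
for c in ['scene','top']:
    p=bot.grab_frame(c); save(p,c+'0.png')
    for q in ['jig','stop','blank_mid','blank_tail','handle','pointer','red_line','spare_blank','bush']:
        print(c,q,[(np.round(d['xyz'],4).tolist(),round(d['conf'],2)) for d in bot.spot_point(q,p)[:3]])
E
```

```text
{'clock': 0.0, 'qpos': array([ 1.18177031,  0.52200665, -0.03634508,  1.59999995,  0.02120441,
        1.02109127, -0.11280222]), 'qd': array([-1.85278690e-04,  6.72460183e-04, -1.26979870e-03,  2.97023133e-05,
       -8.42747982e-04,  4.42213105e-04,  1.41303177e-03]), 'joint_efforts': array([-1.58958674e-04, -9.27098179e+01,  1.98042512e+00, -3.69926548e+01,
        1.80759357e-02,  8.29813740e-03,  8.96698907e-06]), 'position': array([ 0.19580753, -0.59327017,  0.30333296]), 'tool_rot': array([-3.14047507e+00,  7.46340120e-05,  3.18831344e-01]), 'force': array([-0.10065731,  0.01415994,  0.07345796]), 'moment': array([ 0.00107573, -0.01182448,  0.01369464]), 'finger_force': 0.0, 'grip_width': 0.08522223585080259} 0.0726
scene jig [([0.6271, 0.025, -0.0017], 0.81)]
scene stop [([0.6365, 0.0459, 0.0146], 0.63)]
scene blank_mid [([0.5973, -0.0717, 0.0304], 0.96), ([0.3293, 0.1866, 0.0168], 0.82), ([0.3462, -0.0656, 0.0166], 0.66)]
scene blank_tail [([0.5752, -0.1402, 0.0302], 0.95), ([0.4055, -0.1045, 0.0133], 0.92), ([0.3671, 0.1236, 0.0172], 0.69)]
scene handle [([0.5351, 0.0546, 0
[... 185 characters left out ...]
686, 0.3764, 0.0028], 0.64), ([0.7358, 0.0885, 0.0133], 0.58)]
top jig [([0.6277, 0.0235, 0.0053], 0.77)]
top stop []
top blank_mid [([0.5986, -0.0725, 0.0302], 0.91), ([0.3289, 0.1837, 0.0172], 0.85), ([0.3495, -0.0675, 0.0146], 0.64)]
top blank_tail [([0.3715, 0.1251, 0.0206], 0.85), ([0.5764, -0.1434, 0.0225], 0.73), ([0.4039, -0.1004, 0.0133], 0.61)]
top handle [([0.5342, 0.0599, 0.1089], 0.97)]
top pointer [([0.6393, -0.0143, 0.0703], 0.58)]
top red_line [([0.6036, -0.0092, 0.0709], 0.9), ([0.3605, -0.2991, -0.0018], 0.58), ([0.6499, -0.3766, 0.0009], 0.46)]
top spare_blank [([0.6561, -0.3723, 0.0025], 0.86), ([0.5969, -0.0723, 0.0319], 0.42)]
top bush [([0.7378, 0.0936, 0.0145], 0.59)]
```

View pics/scene0.png

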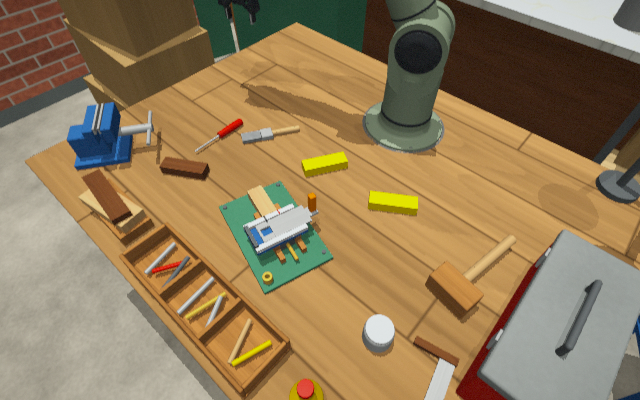

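View pics/top0.png

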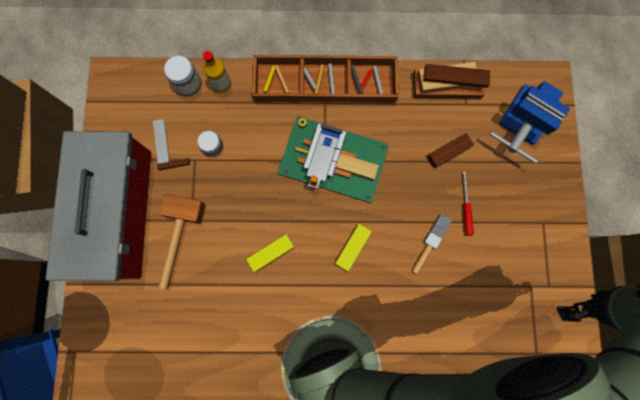

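The scene view shows the green jig around (275,235), with the oak blank sticking out towards (262,198) and the orange handle at (312,202). Two yellow look-alikes lie nearer the robot. In the top view the blank's free end is at about (375,170). Next I turn the tool and refine the jig's yaw.

```bash
cat >> h.py <<'E'
from scipy.spatial.transform import Rotation as Ro
def RT(s): return Ro.from_euler('xyz',s['tool_rot']).as_matrix()
def delta(target,yaw=None):
    s=bot.observe();R=RT(s)
    d=R.T@(np.array(target)-s['position'])*1000
    w=None
    if yaw is not None: w=Ro.from_matrix(R.T@Ro.from_euler('xyz',[np.pi,0,yaw]).as_matrix()).as_rotvec()
    print('pos',s['position'].round(4),'rot',s['tool_rot'].round(3),'F',s['force'].round(1),'t',s['clock'],'\n shift mm',d.round(1),'turn',None if w is None else w.round(3))
def plane(p,px,z):
    K,R,t=np.array(p['intrinsics']),np.array(p['R']),np.array(p['t'])
    px=np.atleast_2d(px).astype(float)
    r=(R.T@np.linalg.inv(K)@np.c_[px,np.ones(len(px))].T).T; c=-R.T@t
    return c+r*((z-c[2])/r[:,2])[:,None]
E
python3 - <<'E'
from h import *
for c in ['scene','top']:
    p=bot.grab_frame(c)
    for q,z in [('jig',.012),('blank',.044)]:
        for d in bot.trace(q,p)[:1]:
            ys,xs=np.nonzero(d['region']); P=plane(p,np.c_[xs,ys],z)[:,:2]
            r=cv2.minAreaRect((P*1000).astype(np.float32)); print(c,q,d['conf'],np.round(r[0],1),np.round(r[1],1),r[2])
            print(np.round(cv2.boxPoints(r),0).tolist())
delta([.55,-.2,.30],1.25)
E
python3 -m jog '[[[0,0,0,0,0,-0.13,0],[0,0,0,0,0,-0.13,0],[0,0,0,0,0,-0.13,0],[0,0,0,0,0,-0.13,0],[0,0,0,0,0,-0.13,0]]]'
python3 -m jog '[[[0,0,0,0,0,-0.13,0],[0,0,0,0,0,-0.13,0],[0,0,0,0,0,0,0]]]'
python3 -c "
from h import *
delta([.55,-.22,.30],1.25)"
```

```text
scene jig 0.69 [599.7   7.9] [316.2 264.5] 72.65386199951172
[[426.0, -104.0], [679.0, -182.0], [773.0, 119.0], [521.0, 198.0]]
scene blank 0.71 [595.2 -85.1] [105.5  53.7] 73.23501586914062
[[554.0, -128.0], [606.0, -143.0], [636.0, -42.0], [585.0, -27.0]]
top jig 0.93 [624.8  -4.4] [314.4 207. ] 72.25897979736328
[[478.0, -123.0], [675.0, -186.0], [771.0, 114.0], [574.0, 177.0]]
top blank 0.89 [592.  -75.9] [126.4  54.6] 70.69332122802734
[[545.0, -127.0], [597.0, -145.0], [639.0, -25.0], [587.0, -7.0]]
pos [ 0.1959 -0.5935  0.3039] rot [ 3.142 -0.     0.319] F [ 0.5  0.1 -0.1] t 1.3 
 shift mm [ 459.6 -262.7    3.9] turn [ 0.    -0.    -0.931]
clock: 1.8
position: [0.1958, -0.5935, 0.3039]
tool_rot: [-3.142, 0.0, 0.974]
force: [-0.3, -0.6, -0.1]
grip_width: 0.0123
finger_force: 0.0
clock: 2.1
position: [0.1957, -0.5936, 0.3038]
tool_rot: [3.141, -0.0, 1.231]
force: [-0.5, -0.7, -0.5]
grip_width: -0.0002
finger_force: 0.0
pos [ 0.1957 -0.5936  0.3038] rot [ 3.141 -0.     1.231] F [-0.5 -0.7 -0.5] t 2.1 
 shift mm [470.3 209.5   4. ] turn [ 0.    -0.    -0.019]
```

```bash
python3 -m jog '[[[48,20,0,0,0,-0.03,0],[48,20,0,0,0,0,0],[48,20,0,0,0,0,0],[48,20,0,0,0,0,0],[48,20,0,0,0,0,0]]]'
python3 -m jog '[[[48,20,0,0,0,0,0],[48,20,0,0,0,0,0],[48,20,0,0,0,0,0],[48,20,0,0,0,0,0],[0,0,0,0,0,0,0]]]'
python3 -c "
from h import *
delta([.5612,-.177,.30],1.262)"
```

```text
clock: 2.6
position: [0.3603, -0.4028, 0.3041]
tool_rot: [3.141, 0.0, 1.254]
force: [0.9, -0.8, -0.2]
grip_width: 0.0001
finger_force: 0.0
clock: 3.1
position: [0.4932, -0.2462, 0.3041]
tool_rot: [3.14, -0.003, 1.263]
force: [-0.8, -0.2, 0.1]
grip_width: 0.0
finger_force: 0.0
pos [ 0.4932 -0.2462  0.3041] rot [ 3.140e+00 -3.000e-03  1.263e+00] F [-0.8 -0.2  0.1] t 3.1 
 shift mm [86.6 43.8  4.5] turn [ 0.001 -0.003  0.001]
```

```bash
python3 -m jog '[[[29,14.5,0,0,-0.003,0,0],[29,14.5,0,0,0,0,0],[28,14.5,0,0,0,0,0],[0,0,0,0,0,0,0],[0,0,0,0,0,0,0]]]'
python3 - <<'E'
from h import *
delta([.5612,-.177,.098],1.262)
s=bot.observe();p=bot.grab_frame('wrist');save(p,'w1.png')
for q in ['blank_mid','blank_tail','jig','stop','pointer','red_line','handle']:
    print(q,[(np.round(d['xyz'],4).tolist(),round(d['conf'],2)) for d in bot.spot_point(q,p)[:2]])
E
```

```text
clock: 3.6
position: [0.5572, -0.1834, 0.3035]
tool_rot: [-3.141, 0.003, 1.257]
force: [1.1, -1.1, -0.3]
grip_width: -0.0001
finger_force: 0.0
pos [ 0.5572 -0.1834  0.3035] rot [-3.141e+00  3.000e-03  1.257e+00] F [ 1.1 -1.1 -0.3] t 3.6 
 shift mm [  8.    1.9 205.5] turn [-0.     0.003 -0.005]
blank_mid [([0.5974, -0.0704, 0.0255], 0.93), ([0.3463, -0.0705, 0.0154], 0.88)]
blank_tail [([0.4064, -0.102, 0.0113], 0.93), ([0.5731, -0.1379, 0.028], 0.87)]
jig []
stop []
pointer []
red_line []
handle []
```

View pics/w1.png

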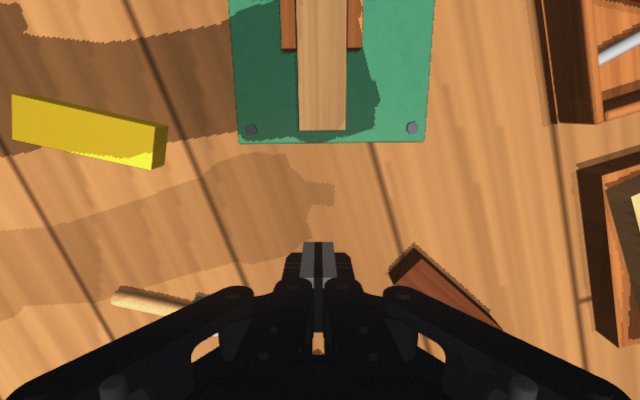

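The wrist view shows the oak blank dead ahead, with its tail edge at about (322,130) and the fingers at column 318, aligned with the channel. Descending.

```bash
python3 -m jog '[[[0,2,45,0,0.003,-0.005,0],[0,0,45,0,0,0,0],[0,0,45,0,0,0,0],[0,0,40,0,0,0,0],[0,0,30,0,0,0,0]]]'
python3 -m jog '[[[0,0,0,0,0,0,0],[0,0,0,0,0,0,0]]]'
python3 - <<'E'
from h import *
delta([.626-.304*.183,.026-.953*.183,.098],1.262)
E
```

```text
clock: 4.5
position: [0.558, -0.1846, 0.0963]
tool_rot: [-3.14, -0.0, 1.263]
force: [0.1, -0.3, 0.6]
grip_width: 0.0001
finger_force: 0.0
clock: 4.7
position: [0.5591, -0.1846, 0.0994]
tool_rot: [-3.141, -0.0, 1.264]
force: [0.1, 0.3, 0.3]
grip_width: -0.0001
finger_force: 0.0
pos [ 0.5591 -0.1846  0.0994] rot [-3.141 -0.     1.264] F [0.1 0.3 0.3] t 4.7 
 shift mm [37.9 -0.2  1.4] turn [-0.    -0.     0.002]
```

```bash
python3 -m jog '[[[8,0,1,0,0,0,0],[8,0,0,0,0,0,0],[8,0,0,0,0,0,0],[6,0,0,0,0,0,0],[3,0,0,0,0,0,0]]]'
python3 -m jog '[[[3,0,0,0,0,0,0],[3,0,0,0,0,0,0],[3,0,0,0,0,0,0],[3,0,0,0,0,0,0],[3,0,0,0,0,0,0]]]'
python3 -m jog '[[[3,0,0,0,0,0,0],[3,0,0,0,0,0,0],[3,0,0,0,0,0,0],[3,0,0,0,0,0,0],[3,0,0,0,0,0,0]]]'
python3 - <<'E'
from h import *
delta([.626-.304*.129,.026-.953*.129,.098],1.262)
p=bot.grab_frame('top')
print([(np.round(d['xyz'],4).tolist(),round(d['conf'],2)) for d in bot.spot_point('blank_mid',p)[:3]])
E
```

```text
clock: 5.2
position: [0.5693, -0.1521, 0.0981]
tool_rot: [3.141, -0.0, 1.265]
force: [0.1, -0.4, -0.5]
grip_width: -0.0001
finger_force: 0.0
clock: 5.7
position: [0.5734, -0.1388, 0.0977]
tool_rot: [-3.142, 0.0, 1.263]
force: [-0.2, -1.8, 0.7]
grip_width: -0.0002
finger_force: 0.7
clock: 6.2
position: [0.578, -0.1242, 0.0977]
tool_rot: [-3.142, -0.0, 1.264]
force: [-0.3, -1.2, -0.5]
grip_width: 0.0
finger_force: 0.6
pos [ 0.578  -0.1242  0.0977] rot [-3.142 -0.     1.264] F [-0.3 -1.2 -0.5] t 6.2 
 shift mm [28.7  0.1 -0.3] turn [-0.    -0.     0.002]
[([0.3469, -0.0702, 0.0137], 0.98), ([0.3306, 0.182, 0.0174], 0.95), ([0.6061, -0.0467, 0.0301], 0.83)]
```

Contact made, and the blank slides with about 1.5 N of drag.

```bash
python3 -m jog '[[[2,0,0,0,0,0,0],[2,0,0,0,0,0,0],[2,0,0,0,0,0,0],[2,0,0,0,0,0,0],[2,0,0,0,0,0,0]]]' | grep -E "posi|^force"
python3 -m jog '[[[1,0,0,0,0,0,0],[1,0,0,0,0,0,0],[1,0,0,0,0,0,0],[1,0,0,0,0,0,0],[1,0,0,0,0,0,0]]]'| grep -E "posi|^force"
python3 -m jog '[[[1,0,0,0,0,0,0],[1,0,0,0,0,0,0],[1,0,0,0,0,0,0],[1,0,0,0,0,0,0],[1,0,0,0,0,0,0]]]'| grep -E "posi|^force"
```

```text
position: [0.581, -0.1148, 0.0977]
force: [-0.9, -0.8, -0.3]
position: [0.5825, -0.1101, 0.0977]
force: [-0.1, -1.1, -0.8]
position: [0.584, -0.1054, 0.0977]
force: [-0.1, -0.9, -0.8]
```

```bash
python3 -m jog '[[[1,0,0,0,0,0,0],[1,0,0,0,0,0,0],[1,0,0,0,0,0,0]]]' | grep -E "posi|^force"
```

```text
position: [0.5849, -0.1025, 0.0977]
force: [-0.7, -0.1, -1.1]
```

```bash
python3 -m jog '[[[1,0,0,0,0,0,0],[1,0,0,0,0,0,0],[1,0,0,0,0,0,0]]]' | grep -E "posi|^force"
```

```text
position: [0.5856, -0.1006, 0.0977]
force: [-2.7, -8.4, 1.5]
```

```bash
python3 -m jog '[[[1,0,0,0,0,0,0],[1,0,0,0,0,0,0],[1,0,0,0,0,0,0]]]' | grep -E "posi|^force"
```

```text
position: [0.5857, -0.1003, 0.0977]
force: [-6.9, -21.8, 5.4]
```

Run:
```python
from h import *
delta([.626-.304*.129,.026-.953*.129,.098],1.262)
for c in ['top','scene']:
  p=bot.grab_frame(c)
  for q in ['blank_mid','stop']:
    print(c,q,[(np.round(d['xyz'],4).tolist(),round(d['conf'],2)) for d in bot.spot_point(q,p)[:3]])
```

```text
pos [ 0.5857 -0.1003  0.0977] rot [-3.141  0.005  1.261] F [ -6.9 -21.8   5.4] t 8.7 
 shift mm [ 3.5  0.  -0.3] turn [-0.001  0.005 -0.001]
top blank_mid [([0.328, 0.1817, 0.0169], 0.93), ([0.349, -0.0698, 0.0153], 0.73), ([0.6134, -0.0247, 0.0295], 0.72)]
top stop [([0.6044, -0.009, 0.0702], 0.18)]
scene blank_mid [([0.3313, 0.186, 0.0176], 0.95), ([0.3613, 0.4658, -0.0014], 0.69), ([0.348, -0.0681, 0.0177], 0.67)]
scene stop [([0.6339, 0.0473, 0.0129], 0.56)]
```

Force rose to 23 N with the tool standing still, so the blank is butted against the stop. I hold, back off, lift and open.

```bash
python3 -m jog '[[[0,0,0,0,0,0,0],[0,0,0,0,0,0,0],[0,0,0,0,0,0,0],[-2,0,0,0,0,0,0],[-2,0,0,0,0,0,0]]]' | grep -E "posi|^force"
python3 -m jog '[[[-4,0,0,0,0,0,0],[-10,0,0,0,0,0,0],[-10,0,0,0,0,0,0],[0,0,-30,0,0,0,0],[0,0,-45,0,0,0,0]]]' | grep -E "posi|^force"
python3 -m jog '[[[0,0,-45,0,0,0,1],[0,0,-45,0,0,0,1],[0,0,0,0,0,0,1],[0,0,0,0,0,0,1]]]' | grep -E "posi|^force"
python3 - <<'E'
from h import *
for c in ['top','scene','wrist']:
  p=bot.grab_frame(c);save(p,c+'2.png')
  for q in ['blank_mid','blank_tail','handle','pointer','red_line']:
    print(c,q,[(np.round(d['xyz'],4).tolist(),round(d['conf'],2)) for d in bot.spot_point(q,p)[:3]])
delta([.534,.056,.26],1.262)
E
```

```text
position: [0.5855, -0.101, 0.0978]
force: [-0.1, 0.4, 0.1]
position: [0.5767, -0.1245, 0.1716]
force: [0.5, 0.5, 0.3]
position: [0.5782, -0.1245, 0.2636]
force: [0.4, -0.1, 0.3]
top blank_mid [([0.6135, -0.0255, 0.0317], 0.78), ([0.3296, 0.1831, 0.0192], 0.66), ([0.3471, -0.0684, 0.0142], 0.55)]
top blank_tail [([0.4019, -0.1019, 0.0137], 0.89), ([0.3686, 0.12, 0.0189], 0.89)]
top handle [([0.5354, 0.06, 0.1095], 0.78)]
top pointer [([0.6381, -0.0171, 0.0737], 0.96)]
top red_line [([0.6033, -0.0055, 0.0737], 0.68)]
scene blank_mid [([0.6137, -0.0253, 0.0308], 0.85), ([0.3321, 0.1895, 0.0214], 0.8), ([0.3451, -0.0667, 0.0138], 0.65)]
scene blank_tail [([0.4039, -0.1027, 0.0134], 0.75), ([0.5888, -0.0901, 0.0287], 0.49)]
scene handle [([0.5367, 0.0556, 0.1093], 0.98), ([0.3608, -0.3027, -0.0009], 0.32)]
scene pointer [([0.6406, -0.0159, 0.0775], 0.85)]
scene red_line [([0.5998, -0.0029, 0.0773], 0.9), ([0.5901, -0.0917, 0.026], 0.35)]
wrist blank_mid [([0.6102, -0.0228, 0.0268], 0.8), ([0.3455, -0.0687, 0.0149], 0.68), ([0.6004, -0.0055, 0.0728], 0.62)]
wrist blank_tail [([0.4085, -0.1001, 0.0136], 0.95), ([0.5914, -0.0894, 0.0255], 0.67), ([0.6118, -0.0215, 0.0132], 0.45)]
wrist handle []
wrist pointer [([0.643, -0.0122, 0.0752], 0.62)]
wrist red_line [([0.6012, -0.0076, 0.0697], 0.82)]
pos [ 0.5782 -0.1235  0.2628] rot [3.142 0.    1.264] F [-1.  -0.1 -0.6] t 11.3 
 shift mm [157.8 -96.4   2.8] turn [0.    0.    0.002]
```

View pics/wrist2.png

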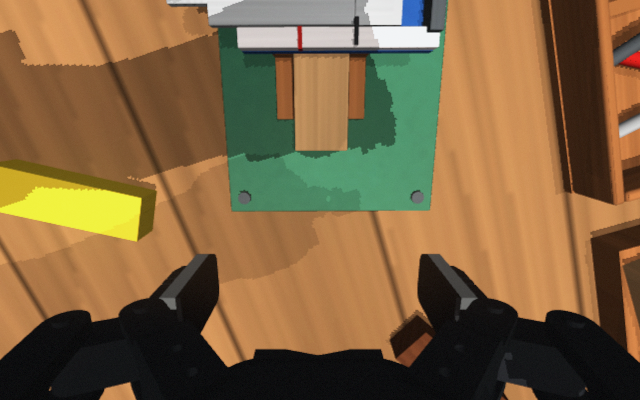

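The wrist view shows the blank standing straight in the channel, tail edge at (322,150). The red line is at (299,38) and the pointer at (356,25), so the gate is shut. Moving above the handle.

```bash
python3 -m jog '[[[40,-24,0,0,0,0,1],[40,-24,0,0,0,0,1],[40,-24,0,0,0,0,1],[39,-24,0,0,0,0,1],[0,0,0,0,0,0,1]]]' | grep -E "posi|^force"
python3 -m jog '[[[0,0,0,0,0,0,1],[0,0,0,0,0,0,1]]]' | grep -E "posi|^force"
python3 - <<'E'
from h import *
delta([.535,.057,.164],1.262)
p=bot.grab_frame('wrist');save(p,'w3.png')
print([(np.round(d['xyz'],4).tolist(),round(d['conf'],2)) for d in bot.spot_point('handle',p)[:3]])
E
```

```text
position: [0.5334, 0.0631, 0.2632]
force: [0.4, -1.3, 0.6]
position: [0.535, 0.0561, 0.2627]
force: [-0.7, 0.5, -0.4]
pos [0.535  0.0561 0.2627] rot [3.141 0.    1.263] F [-0.7  0.5 -0.4] t 12.0 
 shift mm [ 0.9 -0.3 98.7] turn [0.    0.    0.001]
[([0.532, 0.0562, 0.1096], 0.78)]
```

View pics/w3.png

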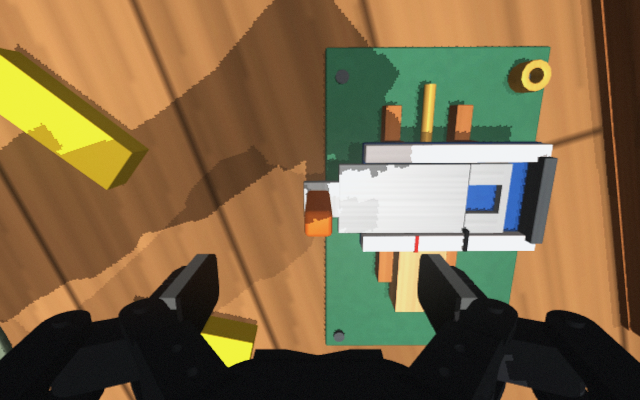

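The handle top is at (318,222), centred between the fingers (columns 190 and 440). Descend and grip.

```bash
python3 -m jog '[[[1,0,40,0,0,0,1],[0,0,35,0,0,0,1],[0,0,20,0,0,0,1],[0,0,3,0,0,0,1],[0,0,0,0,0,0,1]]]' | grep -E "posi|^force"
python3 -m jog '[[[0,0,0,0,0,0,0.3],[0,0,0,0,0,0,0.3],[0,0,0,0,0,0,0.3],[0,0,0,0,0,0,0.25],[0,0,0,0,0,0,0.25]]]' 60
python3 -m jog '[[[0,0,0,0,0,0,0],[0,0,0,0,0,0,0],[0,0,0,0,0,0,0],[0,0,0,0,0,0,0],[0,0,0,0,0,0,0]]]' 60
```

```text
position: [0.5352, 0.0575, 0.1648]
force: [0.4, -0.4, 0.7]
clock: 13.1
position: [0.5352, 0.058, 0.165]
tool_rot: [3.141, -0.0, 1.264]
force: [0.4, -0.0, 0.0]
grip_width: 0.0213
finger_force: 0.0
clock: 13.6
position: [0.5356, 0.0578, 0.1651]
tool_rot: [3.14, -0.0, 1.264]
force: [5.1, -2.9, 6.8]
grip_width: 0.0172
finger_force: 59.3
```

```bash
python3 -m jog '[[[0,-3,0,0,0,0,0],[0,-4,0,0,0,0,0],[0,-4,0,0,0,0,0],[0,-4,0,0,0,0,0],[0,-4,0,0,0,0,0]]]' | grep -E "posi|force|wid"
python3 -m jog '[[[0,-4,0,0,0,0,0],[0,-4,0,0,0,0,0],[0,-4,0,0,0,0,0],[0,-4,0,0,0,0,0],[0,-3,0,0,0,0,0]]]' | grep -E "posi|force|wid"
python3 -m jog '[[[0,-1,0,0,0,0,0],[0,0,0,0,0,0,0],[0,0,0,0,0,0,0]]]'
python3 - <<'E'
from h import *
xa=np.array([.953,-.304])
for c in ['top','scene','wrist','top','scene','wrist']:
  p=bot.grab_frame(c);save(p,c+'4.png')
  r={q:[(np.round(d['xyz'],4).tolist(),round(d['conf'],2)) for d in bot.spot_point(q,p)[:1]] for q in ['pointer','red_line','handle']}
  print(c,r)
  if r['pointer'] and r['red_line']: print((np.array(r['pointer'][0][0])-r['red_line'][0][0])[:2]@xa)
p=bot.grab_frame('scene')
print(p['img'].shape)
def crop(p,n,X,h=50):
    u=np.array(p['intrinsics'])@(np.array(p['R'])@X+np.array(p['t']));u=(u[:2]/u[2]).astype(int);print(n,u)
    c=p['img'][u[1]-h:u[1]+h,u[0]-h:u[0]+h,::-1];return cv2.resize(c,(400,400),interpolation=cv2.INTER_CUBIC)
X=np.array([.60,-.006,.075])
a=crop(p,'scene',X);p=bot.grab_frame('top');b=crop(p,'top',X)
cv2.imwrite('pics/c4.png',np.hstack([a,b]))
E
```

```text
position: [0.5178, 0.0634, 0.1651]
force: [10.2, -5.4, 1.8]
grip_width: 0.0171
finger_force: 59.0
position: [0.5001, 0.0689, 0.1651]
force: [12.9, -6.0, -1.2]
grip_width: 0.0173
finger_force: 58.7
clock: 14.9
position: [0.4992, 0.0692, 0.1651]
tool_rot: [3.139, -0.001, 1.263]
force: [11.4, -6.2, -1.1]
grip_width: 0.0173
finger_force: 58.9
top {'pointer': [], 'red_line': [([0.6014, -0.0041, 0.072], 0.66)], 'handle': [([0.5874, -0.0943, 0.0234], 0.16)]}
scene {'pointer': [([0.6049, -0.0068, 0.0749], 0.71)], 'red_line': [([0.5985, -0.0047, 0.0752], 0.62)], 'handle': [([0.5, 0.0706, 0.1107], 0.74)]}
0.0067375999999999625
wrist {'pointer': [], 'red_line': [([0.6014, -0.0031, 0.076], 0.63)], 'handle': [([0.4956, 0.0694, 0.1101], 0.94)]}
top {'pointer': [([0.6045, -0.0064, 0.0685], 0.67)], 'red_line': [([0.6023, -0.006, 0.0738], 0.97)], 'handle': []}
0.0022182000000000863
scene {'pointer': [([0.6037, -0.006, 0.0766], 0.72)], 'red_line': [([0.5999, -0.0061, 0.0743], 0.79)], 'handle': [([0.5007, 0.0663, 0.1092], 0.72)]}
0.0035910000000000243
wrist {'pointer': [([0.6035, -0.0008, 0.077], 0.7)], 'red_line': [([0.6016, -0.0061, 0.071], 0.63)], 'handle': [([0.4961, 0.069, 0.1103], 0.59)]}
0.0001995000000000121
(400, 640, 3)
scene [277 210]
top [333 161]
```

View pics/c4.png

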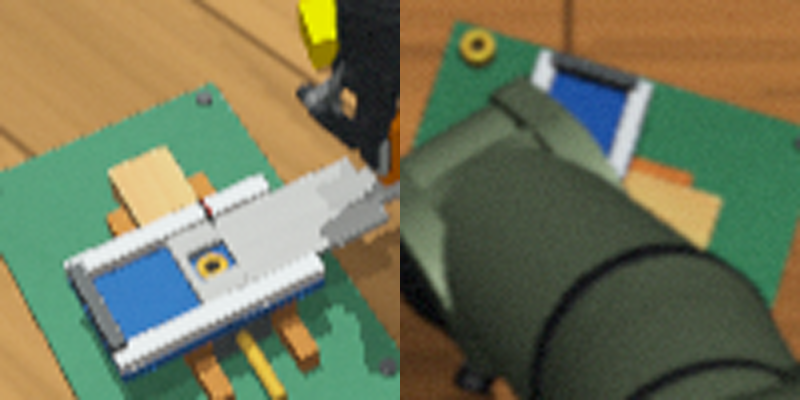

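View pics/wrist4.png

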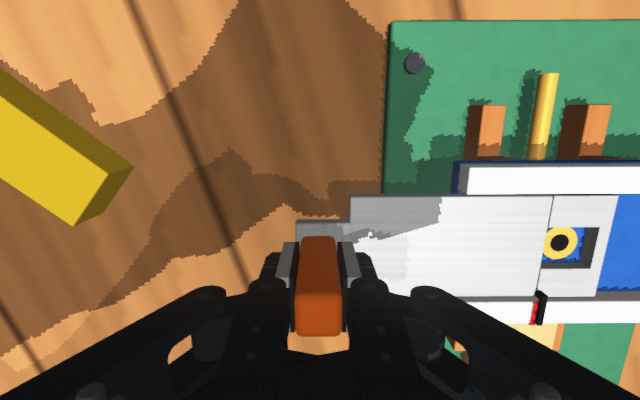

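In the scene crop the pointer lies just on the inner side of the red line. In the wrist view the pointer is at (541,297) and the line at (536,312), so it is about 2 mm short, which agrees with the 38 mm the TCP moved since the grip. Pull 2 mm more and check.

```bash
python3 -m jog '[[[0,-1,0,0,0,0,0],[0,-1,0,0,0,0,0],[0,0,0,0,0,0,0],[0,0,0,0,0,0,0]]]' | grep -E "posi|force|wid"
python3 - <<'E'
from h import *
xa=np.array([.953,-.304])
for c in ['scene','wrist']*3:
  p=bot.grab_frame(c)
  r={q:[d['xyz'] for d in bot.spot_point(q,p)[:1]] for q in ['pointer','red_line']}
  if r['pointer'] and r['red_line']: print(c,(np.array(r['pointer'][0])-r['red_line'][0])[:2]@xa)
  if c=='wrist': w=p['img']
  else:
    s=p['img']; print('tail',[np.round(d['xyz'],4).tolist() for d in bot.spot_point('blank_mid',p)[:4]])
a=cv2.resize(w[260:340,500:580,::-1],(400,400),interpolation=cv2.INTER_CUBIC)
b=cv2.resize(s[170:230,250:310,::-1],(400,400),interpolation=cv2.INTER_CUBIC)
cv2.imwrite('pics/c5.png',np.hstack([a,b]))
delta([.5356-.0381,.0578+.01216,.165])
E
```

```text
position: [0.4973, 0.0698, 0.1651]
force: [12.5, -5.7, -1.1]
grip_width: 0.0172
finger_force: 58.9
scene -0.0014295000000000542
tail [[0.3342, 0.1862, 0.0175], [0.3474, -0.0675, 0.0184], [0.6168, -0.0249, 0.0312]]
wrist 0.0041102000000000465
scene -0.0004296999999999896
tail [[0.3329, 0.1847, 0.0188], [0.6148, -0.0245, 0.0305], [0.3494, -0.0672, 0.0158], [0.6092, 0.4971, -0.0001]]
wrist 0.003986899999999973
scene -7.069999999994664e-05
tail [[0.6121, -0.0224, 0.0293], [0.3468, -0.0691, 0.0132], [0.5969, -0.005, 0.0744]]
wrist -0.00030979999999995706
pos [0.4974 0.0698 0.1651] rot [ 3.139e+00 -1.000e-03  1.263e+00] F [11.7 -6.6 -0.1] t 17.65 
 shift mm [0.2 0.1 0.1] turn None
```

View pics/c5.png

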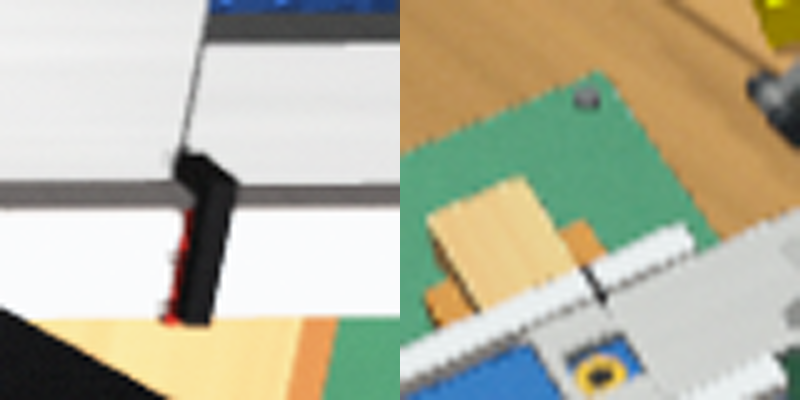

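The wrist crop shows the pointer at about (205,260) with only a sliver of red to its left, which is parallax. In the scene crop the pointer covers the line completely. The pull is about 13.5 N, as expected at the line, and the blank is still seated. Handing in.

```bash
python3 -c "
from h import *
print(bot.job_done())"
```

```text
the job is handed in; nothing more can be done
None
```

I pushed the oak blank against the stop at about 23 N with the gate shut, then pulled the gate out about 40 mm until its pointer covered the red line; the job is handed in with the gripper still holding the gate at about 13.5 N, and the judge's verdict was not shown.

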